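Weigh the thick boxed guide at the visitor desk

TASK

A visitor wants the thick guidebook posted home. Lift the thicker of the two boxed guides straight up until it is clear of the display rack's front rail, draw it forward out over that rail, and set it gently, upright, in the middle of the postal scale's plate, then let go. Leave the thin guide standing in its place in the rack.

Things in the scene. Friction and masses are not known exactly. Their poses are not given: they have to be found in the camera images.
- thick_guide_mid (a point): Centre (half-way up) of the thick guide: cardboard slipcase standing upright on the rack's shelf, 100 mm deep (own x), 46 thick (own y), 120 tall, 0.3 to 0.6 kg. Blue cloth spine with blank label faces the rack's front (own -x). Grasp from above across the 46 mm, about 20 mm below its top; 55 mm free on each side there. It stands in any of the rack's three places.
- thin_guide_mid (a point): Centre (half-way up) of the thin guide, which stays: same slipcase and colours, 100 mm deep (x), 24 mm thick (y), 120 mm tall, standing in another of the three places. An unlisted round metal tin, 58 mm across and 100 mm tall, stands in the third.
- rack: Fixed wooden display rack, 150 mm deep (x), 380 wide (y), open above. Origin: centre of its underside, on the counter; front (-x) towards the robot. Shelf top 45 mm up. Front rail: 8 mm steel bar along y at x = -75 mm, its top 75 mm up (30 mm above the shelf). End panels at y = +-184 mm, 75 mm high; back panel at x = +71 mm, 90 mm high. Places at y = -120, 0, +120 mm.
- plate (a point): Centre of the top face of the postal scale's square steel plate, 170 x 170 mm, 45 mm above the counter, z up, rigid. The scale is fixed between rack and robot, to the left or right; its low readout panel lies on the robot's side (-x) of the plate. A low black desk organiser (40 mm high) stands at the other side.
There are look-alikes about, which are no part of the job. Leave any purple look-alike of the part that bears thick_guide_mid alone.

How it is judged:
On the way, in this order (a step that is already met when the one before it is completed fails the run):
1. the thick guide is lifted, still over the shelf, until its underside is above the top of the front rail (z of thick_guide_mid in the frame of rack above 0.136 m and x of thick_guide_mid in the frame of rack above -0.04 m), for 0.05 s.
2. the thick guide is drawn forward over the front rail, its underside still above the rail's top (z of thick_guide_mid in the frame of rack above 0.134 m and x of thick_guide_mid in the frame of rack below -0.1 m and y of thick_guide_mid in the frame of rack between -0.25 and 0.25 m), for 0.02 s.
3. the thick guide, still held, is lowered until its underside is within 15 mm of the scale's plate, above its middle (horizontal distance between thick_guide_mid and plate below 0.04 m and z of thick_guide_mid in the frame of plate below 0.075 m and contact force between the fingers and thick_guide above 0.5 N), for 0.02 s.
At the end, for the whole second after the job is handed in: The thick guide stands at rest and released on the scale's plate, its centre within 35 mm of the plate's centre, upright within 10 degrees, in any direction; the thin guide still stands in the rack, moved less than 30 mm and upright within 10 degrees (horizontal distance between thick_guide_mid and plate below 0.035 m and z of thick_guide_mid in the frame of plate between 0.054 and 0.066 m and angle between each of thick_guide_mid, thin_guide_mid's own z axis and vertical below 0.17 rad and linear speed of thick_guide below 0.02 m/s and distance of thin_guide_mid from where it was at the start of the episode below 0.03 m); the robot touches nothing.
It fails at once if the thin guide is tipped by more than 20 degrees or moved by more than 30 mm (angle between thin_guide_mid's own z axis and vertical above 0.35 rad or distance of thin_guide_mid from where it was at the start of the episode above 0.03 m).
It also fails if it takes over 40 s, if anything falls off the work surface, if the arm or the gripper's body presses on something with over 40 N, if the wrist force passes 120 N, or if a joint passes its speed limit or range.

ROBOT

A 6-joint arm with a two-finger parallel gripper is mounted at the origin on the work surface. World frame = base frame: x ahead of the robot, y to its left, z up, the work surface at z = 0. Lengths are in m, angles in rad, forces in N, time in s.
With the tool pointing down it reaches from about 0.375 to 0.975 m from the base axis. Payload 3.8 kg.
Tool frame: the origin (TCP) lies midway between the tips of the shut fingers; the grasp point (between the pads) lies 19 mm behind it; z points along the fingers, y is the direction in which the jaws open and shut (so a half turn about z gives the same grasp; the last joint's range is limited). The gripper opens to 85 mm and grips with 20 to 120 N. Pads are 22 mm wide; open, the fingers measure 114 mm over their backs; the gripper's body (76 mm by 85 mm) begins 54 mm behind the grasp point. The pads swing forward as they close: fully open they stand 13 mm farther back than shut.
Start: joints at [1.194, 0.264, 1.604, -0, 1.274, -0.037], TCP at [0.225, 0.636, 0.231] pointing down, gripper open.
Joint ranges: [-2.63, 2.63], [-0.94, 2.18], [0.31, 2.57], [-1.31, 4.45], [0, 2.66], [-2.55, 2.55]. Speed limits (rad/s): [2.57, 2.57, 3.14, 3.14, 3.14, 3.14].

INTERFACE

Orientations are given as a rotation vector (axis times angle).
In Python, from workcell import bot gives the robot as it stands.
- The arm moves only by the tool arm_command, never from a script. Its argument "targets" is text: rows parted by semicolons, each of 7 numbers parted by spaces: the shift along the tool's x, y, z in mm, then the turn, a rotation vector about the tool's x, y, z in degrees, then the opening, from 0 (shut) to 1 (fully open). A call has 1 to 10 rows; each row is the pose to reach, as a shift and turn from the pose commanded when the call began, along the tool's axes at that moment; what a row does not reach only later rows make up. A row lasts 1/12 s, in which the tool goes at most 41.7 mm and 7.16 degrees, less where a joint would pass 70% of its speed; a pose out of reach is approached as far as the arm can. A call with a gripper value outside its range is refused whole. The fingers move at their own pace and stop on an object; "newtons" is the grip in N (left out, the last holds). Time passes only in rows, so rows that repeat a pose let the fingers close. It gives the time, the measured TCP pose, the force and the opening at its end, in the units of the state.
- bot.read_state(): the state, without advancing time (a new reading comes with each control period).
- bot.read_camera(name): name is "scene" or "top" or "wrist"; returns (picture, depth): 480x640x3 uint8, blue, green, red; 480x640 float32, m along the optical axis (not along the pixel's ray), 0 where there is no reading.
- bot.camera_params(name): a dict with "fov_y" (degrees; the focal length in pixels is half the picture's height over the tangent of half this angle, whatever the lens; pixels are square), "cx", "cy" (the principal point, pixels), "xyz" and "rotation" of the camera in the world; the wrist camera has in their place "T_tool_cam" (4x4, takes a point from camera to tool coordinates, whose origin is the TCP and whose axes are the flange's). Camera axes: x right, y up, looking along -z (the intrinsics and any distortion apply to the point x, -y, -z); pixel columns grow to the right and rows downward; lengths in m; the calibration is good to about 2 mm. A picture is of the moment at which its call begins: read the wrist's pose just before it. camera_params takes no time and is no camera call.
- bot.finish_job(): hands the job in, once; it reports no verdict.
The state is a dict: "time": time; "q": joint angles; "joint_vel": joint speeds; "joint_torque": joint torques, N m; "tool_pos": TCP position; "tcp_rot": TCP orientation; "wrist_force": force on the tool from outside, world axes, zero at the start; "torque": the same for the moment, N m; "width": opening from 0.0 (shut) to 1.0 (fully open).
Only numpy, scipy, OpenCV 4.12 (cv2) and the standard library are available. Lean on these libraries where they do the work, as an engineer would, in place of code of your own. Each camera call takes 0.05 s, during which the arm holds its last target.

## Working session

There is one attempt and no reset: what is moved stays moved. The work goes in short steps, Python scripts to look and compute and a tool call to move; the robot and the scene stay as the last step left them, time stands still between calls to the robot, and variables do not carry over. Pictures are saved under pics/ and viewed, and the job is handed in when it is done.

Besides the shell and the picture viewer there is one more tool, called after "Emit:" in YAML: its name, and indented under it one key for each argument. arm_command: Moves the arm, as the interface text tells. Its arguments: {"type":"object","properties":{"targets":{"type":"string"},"newtons":{"type":"number"}},"required":["targets"]}

```bash
mkdir -p pics; ls
python3 - <<'E'
from workcell import bot
import cv2,numpy as np
print(bot.read_state())
for n in ["scene","top","wrist"]:
    p,d=bot.read_camera(n); cv2.imwrite(f"pics/{n}0.png",p); np.save(f"pics/{n}0.npy",d); print(n,bot.camera_params(n),(d>0).mean())
E
```

```text
pics
{'time': 0.0, 'q': array([ 1.19410923e+00,  2.64743496e-01,  1.60536617e+00, -1.05198787e-06,
        1.27369042e+00, -3.69091094e-02]), 'joint_vel': array([ 8.42405846e-05, -6.18864346e-04, -9.31411856e-05, -1.85667784e-03,
       -5.90329414e-04, -6.77578995e-04]), 'joint_torque': array([ 2.47493677e-03, -5.15117991e+01, -3.67309785e+01, -6.64991603e-05,
        1.29072263e-02, -2.43746092e-05]), 'tool_pos': array([0.22470411, 0.63573349, 0.22997276]), 'tcp_rot': array([-0.53108106, -3.09591737,  0.00339338]), 'wrist_force': array([0.56222632, 0.99463823, 0.06954664]), 'torque': array([ 0.02387162,  0.0410476 , -0.0129781 ]), 'width': 0.9989863464685061}
scene {'fov_y': 52.81998065283658, 'cx': 323.0381321588638, 'cy': 236.64729099998678, 'xyz': array([0.99683559, 0.54553093, 0.67231904]), 'rotation': array([0.42269261, 0.92302175, 2.18314876])} 0.995947265625
top {'fov_y': 45.288417241358545, 'cx': 327.5410585676016, 'cy': 244.05923362441743, 'xyz': array([0.42632979, 0.11532201, 1.42990134]), 'rotation': array([ 0.07222365, -0.05297941, -1.56741615])} 0.9960319010416666
wrist {'fov_y': 65.16693671572912, 'cx': 322.0010466413163, 'cy': 236.48482943046875, 'T_tool_cam': array([[-5.18655171e-04,  9.64829169e-01,  2.62877169e-01,
         6.59099563e-02],
       [ 9.99999710e-01,  6.46989841e-04, -4.01631111e-04,
         6.07405364e-04],
       [-5.57584268e-04,  2.62876884e-01, -9.64829225e-01,
        -1.42918849e-01],
       [ 0.00000000e+00,  0.00000000e+00,  0.00000000e+00,
         1.00000000e+00]])} 0.9961751302083334
```

View pics/scene0.png

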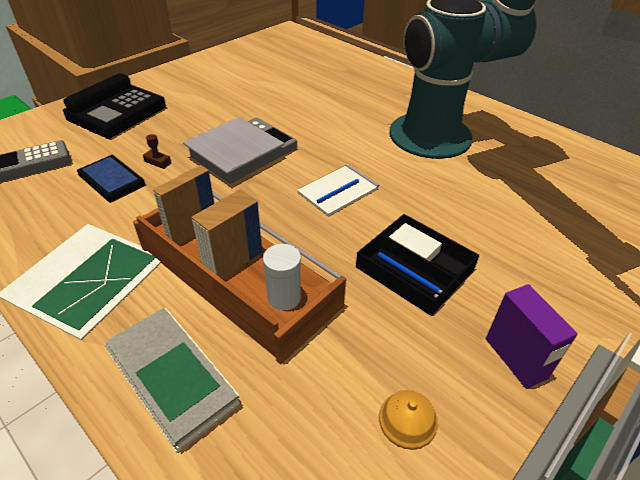

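View pics/top0.png

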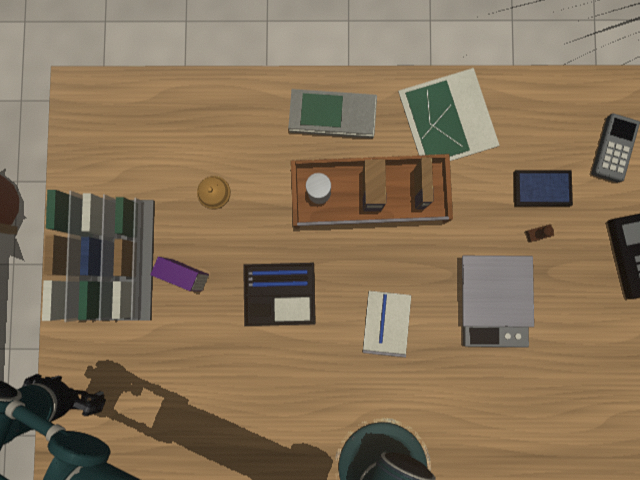

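View pics/wrist0.png

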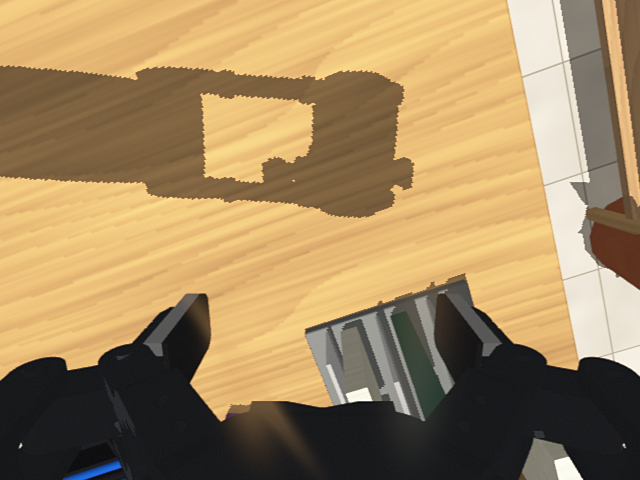

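The thick guide is in the middle place, at about (375,183) in the top view. The thin guide is at (427,182), the tin at (318,187) and the scale plate at (497,291). The purple look-alike is at (180,275). Next I measure with depth and rays.

```bash
cat > h.py <<'E'
import numpy as np,cv2
from scipy.spatial.transform import Rotation as R
from workcell import bot
def K(p): 
    f=240/np.tan(np.radians(p['fov_y'])/2); return f,p['cx'],p['cy']
def pose(p,st=None):
    if 'xyz' in p: return R.from_rotvec(p['rotation']).as_matrix(),np.array(p['xyz'])
    T=np.eye(4);T[:3,:3]=R.from_rotvec(st['tcp_rot']).as_matrix();T[:3,3]=st['tool_pos'];T=T@p['T_tool_cam'];return T[:3,:3],T[:3,3]
def cloud(p,d,st=None):
    f,cx,cy=K(p);Rm,t=pose(p,st);v,u=np.mgrid[:480,:640]
    c=np.stack([(u-cx)/f*d,-(v-cy)/f*d,-d],-1);return c@Rm.T+t
def ray(p,uv,z,st=None):
    f,cx,cy=K(p);Rm,t=pose(p,st);uv=np.atleast_2d(uv).astype(float)
    c=np.stack([(uv[:,0]-cx)/f,-(uv[:,1]-cy)/f,-np.ones(len(uv))],-1)@Rm.T
    return t+c*((z-t[2])/c[:,2])[:,None]
def rect(X):
    r=cv2.minAreaRect((X[:,:2]*1000).astype(np.float32));return r
E
python3 - <<'E'
from h import *
for n in ["top","scene"]:
    p=bot.camera_params(n);d=np.load(f"pics/{n}0.npy");X=cloud(p,d)
    if n=="top":
        def box(u0,v0,u1,v1):
            m=np.zeros((480,640),bool);m[v0:v1,u0:u1]=1;return m
        print("table z",np.median(X[100:140,200:260,2]))
        for nm,b,lo,hi in [("thick",(350,150,400,220),.15,.18),("thin",(405,150,445,220),.15,.18),("tin",(300,165,340,210),.13,.16),("plate",(450,245,545,322),.038,.055),("rackall",(280,145,460,235),.02,.1),("panels",(280,145,460,235),.06,.1),("shelf",(280,145,460,235),.035,.055)]:
            m=box(*b)&(X[...,2]>lo)&(X[...,2]<hi);Y=X[m];print(nm,len(Y),"medz",np.median(Y[:,2]).round(4),rect(Y),Y.min(0).round(3),Y.max(0).round(3))
    else:
        for nm,lo,hi in [("hi",.155,.18),("mid",.13,.15)]:
            m=((X[...,2]>lo)&(X[...,2]<hi)&(X[...,0]>.45)&(X[...,0]<.9)&(abs(X[...,1]-.05)<.35)).astype(np.uint8)
            k,l,s,c=cv2.connectedComponentsWithStats(m)
            for i in range(1,k):
                if s[i,4]>60: Y=X[l==i];print(nm,s[i],np.median(Y[:,2]),rect(Y))
E
```

```text
table z -2.021728853784932e-05
thick 939 medz 0.1651 ((666.6568603515625, 26.06888771057129), (101.07550811767578, 46.453758239746094), 0.2682071030139923) [0.616 0.003 0.15 ] [0.717 0.05  0.174]
thin 539 medz 0.1644 ((670.9194946289062, -88.76945495605469), (100.44363403320312, 25.37019157409668), 1.5313830375671387) [ 0.621 -0.103  0.15 ] [ 0.721 -0.075  0.173]
tin 515 medz 0.1434 ((662.0724487304688, 153.30184936523438), (56.88224411010742, 54.54661178588867), 0.3799760639667511) [0.634 0.126 0.13 ] [0.691 0.181 0.15 ]
plate 4650 medz 0.0449 ((431.5159912109375, -274.481689453125), (155.60450744628906, 171.11753845214844), 0.1627364307641983) [ 0.354 -0.36   0.038] [ 0.51  -0.189  0.054]
rackall 8179 medz 0.0467 ((663.9456787109375, 29.078948974609375), (158.24476623535156, 380.78472900390625), 2.4788882732391357) [ 0.577 -0.163  0.022] [0.751 0.22  0.1  ]
panels 2288 medz 0.076 ((663.9456787109375, 29.078948974609375), (158.24476623535156, 380.78472900390625), 2.4788882732391357) [ 0.578 -0.163  0.06 ] [0.751 0.22  0.1  ]
shelf 5754 medz 0.0452 ((659.5200805664062, 29.218719482421875), (148.32955932617188, 375.277099609375), 2.486384391784668) [ 0.577 -0.161  0.035] [0.74  0.213 0.055]
hi [153 165  57  34 726] 0.163414606046014 ((671.49267578125, -86.43392944335938), (101.41954040527344, 28.182579040527344), 2.7246079444885254)
hi [ 192  189   66   45 1416] 0.16385605651957136 ((667.2926025390625, 28.648292541503906), (48.648170471191406, 101.69606018066406), 89.89562225341797)
mid [156 177  56  34 528] 0.14002571163589395 ((673.2244873046875, -75.37161254882812), (25.138914108276367, 102.70108032226562), 79.41300964355469)
mid [194 208  66  38 597] 0.14020755013312292 ((674.9955444335938, 47.496009826660156), (42.77431106567383, 108.85079956054688), 66.38491821289062)
mid [263 244  38  33 987] 0.14246762763496845 ((663.0420532226562, 156.09519958496094), (58.1733283996582, 56.35458755493164), 45.31499481201172)
```

Run:
```python
from h import *
p=bot.camera_params("top");d=np.load("pics/top0.npy");X=cloud(p,d);im=cv2.imread("pics/top0.png")
print("col z,x down plate:",[(v,X[v,497,2].round(3),X[v,497,0].round(3),im[v,497].tolist()) for v in list(range(252,260))+list(range(318,350,2))])
sub=X[240:350,455:540]
m=(sub[...,2]>.041)&(sub[...,2]<.049)&(sub[...,0]>.33)
print(rect(sub[m]),sub[m][:,:2].mean(0))
for nm,b in [("thick",(350,150,400,220)),("thin",(405,150,445,220))]:
    Y=X[b[1]:b[3],b[0]:b[2]].reshape(-1,3);Y=Y[abs(Y[:,2]-.165)<.006]
    U,S,V=np.linalg.svd(Y[:,:2]-Y[:,:2].mean(0));print(nm,Y.mean(0),np.degrees(np.arctan(V[0,1]/V[0,0])),rect(Y))
p=bot.camera_params("scene");d=np.load("pics/scene0.npy");X=cloud(p,d)
m=(abs(X[...,2]-.045)<.004)&(X[...,0]>.33)&(X[...,0]<.55)&(X[...,1]<-.15)&(X[...,1]>-.4)
print("scene plate",rect(X[m]),m.sum(),X[m][:,:2].mean(0))
```

```text
col z,x down plate: [(252, np.float64(0.003), np.float64(0.521), [85, 119, 147]), (253, np.float64(-0.004), np.float64(0.519), [84, 121, 153]), (254, np.float64(-0.0), np.float64(0.517), [86, 124, 156]), (255, np.float64(-0.001), np.float64(0.514), [94, 113, 136]), (256, np.float64(0.052), np.float64(0.509), [118, 117, 121]), (257, np.float64(0.044), np.float64(0.507), [133, 132, 135]), (258, np.float64(0.047), np.float64(0.504), [130, 131, 136]), (259, np.float64(0.049), np.float64(0.502), [127, 127, 133]), (318, np.float64(0.043), np.float64(0.361), [130, 128, 134]), (320, np.float64(0.045), np.float64(0.356), [130, 130, 134]), (322, np.float64(0.05), np.float64(0.352), [129, 129, 134]), (324, np.float64(0.047), np.float64(0.347), [128, 129, 133]), (326, np.float64(0.044), np.float64(0.342), [107, 109, 113]), (328, np.float64(0.028), np.float64(0.336), [40, 42, 47]), (330, np.float64(0.034), np.float64(0.332), [39, 42, 46]), (332, np.float64(0.029), np.float64(0.327), [39, 41, 46]), (334, np.float64(0.032), np.float64(0.322), [38, 41, 47]), (336, np.float64(0.031), np.float64(0.318
[... 274 characters left out ...]
28), np.float64(0.293), [83, 88, 93]), (348, np.float64(-0.0), np.float64(0.286), [76, 107, 135])]
((425.5306396484375, -274.55450439453125), (170.779052734375, 169.4483642578125), 89.29375457763672) [ 0.42455649 -0.27408301]
thick [0.66603624 0.02606583 0.16504583] -0.06777010789867757 ((666.1270751953125, 25.738460540771484), (45.159080505371094, 99.89282989501953), 89.85013580322266)
thin [ 0.67048908 -0.08866039  0.16469942] 1.5340339538432881 ((671.0292358398438, -88.76652526855469), (100.22417449951172, 25.37019157409668), 1.5313830375671387)
scene plate ((424.17193603515625, -271.336181640625), (173.20651245117188, 172.28562927246094), 89.52025604248047) 2887 [ 0.42869893 -0.26670675]
```

Run:
```python
import cv2
im=cv2.imread("pics/top0.png")[140:360,230:560]
cv2.imwrite("pics/topzoom.png",cv2.resize(im,None,fx=2.4,fy=2.4,interpolation=2))
```

```text
(no output)
```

View pics/topzoom.png

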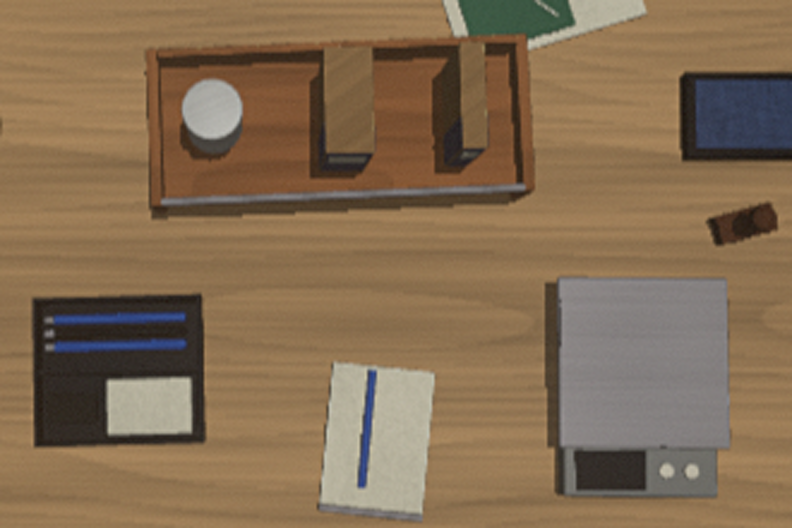

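```bash
cat >> h.py <<'E'
def goto(xyz,yaw_y_deg):
    s=bot.read_state();A=R.from_rotvec(s['tcp_rot'])
    a=np.radians(yaw_y_deg);y=np.array([np.cos(a),np.sin(a),0]);z=np.array([0,0,-1.]);B=R.from_matrix(np.stack([np.cross(y,z),y,z],1))
    print("t",s['time'],"pos",s['tool_pos'],"shift mm",(A.inv().apply(np.array(xyz)-s['tool_pos'])*1000).round(1),"turn deg",np.degrees((A.inv()*B).as_rotvec()).round(2),"w",s['width'],"F",s['wrist_force'].round(2))
E
python3 -c "
from h import *
goto((.62,.027,.29),90)"
```

```text
t 0.15 pos [0.22476649 0.63585822 0.23020277] shift mm [-575.6 -442.4  -59.1] turn deg [ -0.1   -0.02 -19.47] w 1.0003844957892816 F [-0.1   0.35  1.26]
```

Emit:
arm_command:
  targets: "-576 -442 -59 0 0 -19.5 1;-576 -442 -59 0 0 -19.5 1;-576 -442 -59 0 0 -19.5 1;-576 -442 -59 0 0 -19.5 1;-576 -442 -59 0 0 -19.5 1;-576 -442 -59 0 0 -19.5 1;-576 -442 -59 0 0 -19.5 1;-576 -442 -59 0 0 -19.5 1;-576 -442 -59 0 0 -19.5 1;-576 -442 -59 0 0 -19.5 1"
  newtons: 40

```text
time: 0.98
tool_pos: [0.4518, 0.2863, 0.2651]
tcp_rot: [0.001, -3.142, -0.0]
wrist_force: [0.5, 0.6, -0.0]
width: 1.003
```

```bash
python3 -c "
from h import *
goto((.62,.027,.29),90)"
```

```text
t 0.9833 pos [0.45179413 0.28628659 0.26505514] shift mm [-168.  -259.4  -25. ] turn deg [ 0.   -0.    0.05] w 1.0033526297036275 F [ 0.49  0.6  -0.02]
```

Emit:
arm_command:
  targets: "-168 -259 -25 0 0 0 1;-168 -259 -25 0 0 0 1;-168 -259 -25 0 0 0 1;-168 -259 -25 0 0 0 1;-168 -259 -25 0 0 0 1;-168 -259 -25 0 0 0 1;-168 -259 -25 0 0 0 1;-168 -259 -25 0 0 0 1;-168 -259 -25 0 0 0 1;-168 -259 -25 0 0 0 1"

```text
time: 1.82
tool_pos: [0.6195, 0.0286, 0.2894]
tcp_rot: [-0.003, -3.14, -0.001]
wrist_force: [-0.0, 0.4, -0.1]
width: 1.004
```

Run:
```python
from h import *
s=bot.read_state();p,d=bot.read_camera("wrist");cv2.imwrite("pics/wrist1.png",p);np.save("pics/wrist1.npy",d)
q=bot.camera_params("wrist");X=cloud(q,d,s)
m=(abs(X[...,2]-.165)<.006)&(X[...,1]>-.02)&(X[...,1]<.08)&(X[...,0]>.59)
Y=X[m];Vv=np.linalg.svd(Y[:,:2]-Y[:,:2].mean(0),full_matrices=False)[2]
print(s['tool_pos'],m.sum(),Y.mean(0),rect(Y),np.degrees(np.arctan(Vv[0,1]/Vv[0,0])))
for v in range(0,480,40):
    r=np.where(m[v])[0]
    if len(r)>3: print(v,r[0],r[-1],X[v,r[0]].round(4),X[v,r[-1]].round(4))
```

```text
[0.61946339 0.02862065 0.28937271] 7376 [0.66445941 0.02743992 0.16532084] ((667.6876220703125, 27.327518463134766), (100.97193908691406, 46.32419967651367), 0.5228831171989441) 0.7044196193208119
240 288 350 [0.6291 0.004  0.1648] [0.6292 0.0499 0.1648]
280 290 349 [0.6606 0.0048 0.1653] [0.6609 0.0497 0.1649]
320 292 349 [0.694  0.0055 0.1655] [0.6944 0.0502 0.165 ]
```

View pics/wrist1.png

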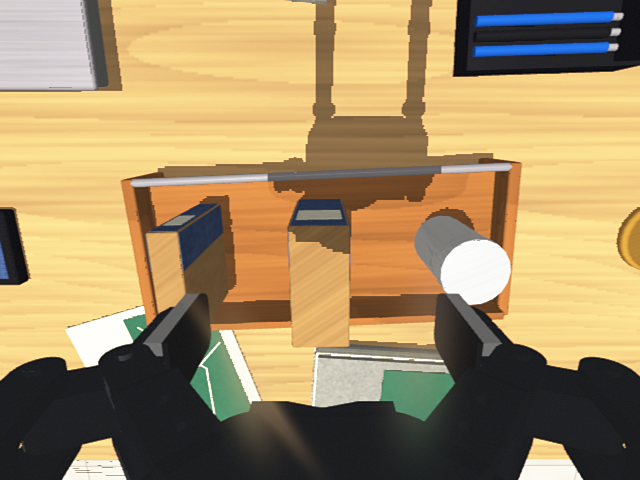

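The wrist view shows the thick guide's top at columns 289–350, rows 225–347, clear on both sides. Its centre is at (0.667, 0.027) and its yaw about 0.6°. I'll move above it, then go down.

```bash
python3 -c "
from h import *
goto((.666,.0275,.2),90.6);goto((.666,.0275,.126),90.6)"
```

```text
t 1.8667 pos [0.61893225 0.02963131 0.28935206] shift mm [-47.2  -2.2  89.3] turn deg [ 0.05 -0.09 -0.61] w 0.9973543556754431 F [ 0.8   0.6  -0.01]
t 1.8667 pos [0.61893225 0.02963131 0.28935206] shift mm [-47.3  -2.3 163.3] turn deg [ 0.05 -0.09 -0.61] w 0.9973543556754431 F [ 0.8   0.6  -0.01]
```

Emit:
arm_command:
  targets: "-47 -1.5 30 0 0 -0.6 1;-47 -1.5 60 0 0 -0.6 1;-47 -1.5 90 0 0 -0.6 1;-47 -1.5 90 0 0 -0.6 1;-47 -1.5 110 0 0 -0.6 1;-47 -1.5 130 0 0 -0.6 1;-47 -1.5 145 0 0 -0.6 1;-47 -1.5 155 0 0 -0.6 1;-47 -1.5 163 0 0 -0.6 1;-47 -1.5 163 0 0 -0.6 1"

```text
time: 2.7
tool_pos: [0.6654, 0.0287, 0.1263]
tcp_rot: [0.019, -3.14, -0.0]
wrist_force: [-0.5, 0.8, -0.2]
width: 1.002
```

Run:
```python
from h import *
goto((.666,.0275,.126),90.6)
s=bot.read_state();p,d=bot.read_camera("wrist");cv2.imwrite("pics/wrist2.png",p)
```

```text
t 2.7 pos [0.66537284 0.02867052 0.12626304] shift mm [-0.6 -1.2  0.3] turn deg [ 0.01 -0.11  0.09] w 1.0019131237073486 F [-0.48  0.82 -0.18]
```

View pics/wrist2.png

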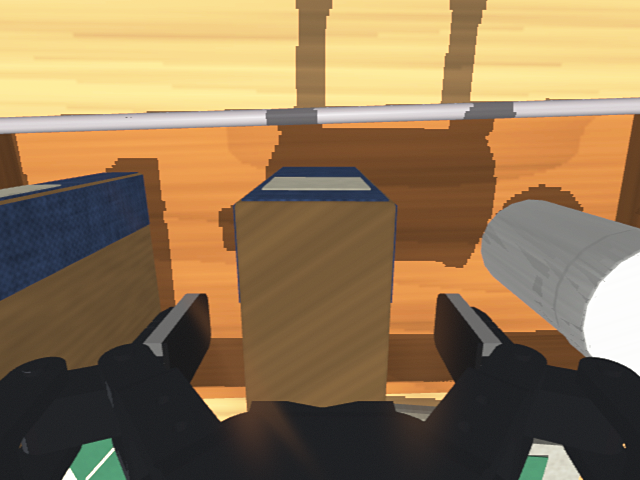

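The guide spans columns 240–395 between the pads at 209 and 437, about 2 mm off centre. I'll correct that and close.

Emit:
arm_command:
  targets: "0 -1.5 0 0 0 0 1;0 -1.5 0 0 0 0 0.3;0 -1.5 0 0 0 0 0.3;0 -1.5 0 0 0 0 0.3;0 -1.5 0 0 0 0 0.3;0 -1.5 0 0 0 0 0.3;0 -1.5 0 0 0 0 0.3;0 -1.5 0 0 0 0 0.3"
  newtons: 50

```text
time: 3.42
tool_pos: [0.6672, 0.0264, 0.128]
tcp_rot: [-0.017, 3.14, 0.0]
wrist_force: [0.2, 1.7, 4.7]
width: 0.53
```

Run:
```python
from h import *
goto((.666,.0275,.126),90.6)
```

```text
t 3.4167 pos [0.66717729 0.02639811 0.12804202] shift mm [1.2 1.1 2. ] turn deg [0.   0.09 0.03] w 0.5300483953644946 F [0.16 1.68 4.67]
```

Emit:
arm_command:
  targets: "0 0 -6 0 0 0 0.3;0 0 -15 0 0 0 0.3;0 0 -25 0 0 0 0.3;0 0 -35 0 0 0 0.3;0 0 -45 0 0 0 0.3;0 0 -55 0 0 0 0.3;0 0 -65 0 0 0 0.3;0 0 -72 0 0 0 0.3;0 0 -72 0 0 0 0.3;0 0 -72 0 0 0 0.3"
  newtons: 50

```text
time: 4.25
tool_pos: [0.667, 0.0263, 0.2]
tcp_rot: [-0.017, 3.14, -0.0]
wrist_force: [-0.3, -0.1, -4.7]
width: 0.53
```

Run:
```python
from h import *
goto((.52,.0275,.2),90.6)
for n in ["scene","wrist"]:
    s=bot.read_state();p,d=bot.read_camera(n);cv2.imwrite(f"pics/{n}3.png",p)
    X=cloud(bot.camera_params(n),d,s)
    if n=="wrist":
        m=(X[...,2]>.2)&(X[...,2]<.26)&(X[...,0]<.67)&(abs(X[...,1]-.027)<.03); m[:150]=0
        Y=X[m&(abs(X[...,2]-np.median(X[m][:,2]))<.006)]
        print(rect(Y),np.median(Y[:,2]),np.polyfit(Y[:,0],Y[:,2],1))
```

```text
t 4.25 pos [0.66697778 0.02633958 0.19998407] shift mm [147.    2.8  -0.3] turn deg [-0.    0.09  0.03] w 0.5296625092774767 F [-0.31 -0.1  -4.69]
((643.2694091796875, 27.025915145874023), (53.45596694946289, 59.9061393737793), 0.011069560423493385) 0.236356220210603 [0.01489365 0.22678466]
```

View pics/scene3.png

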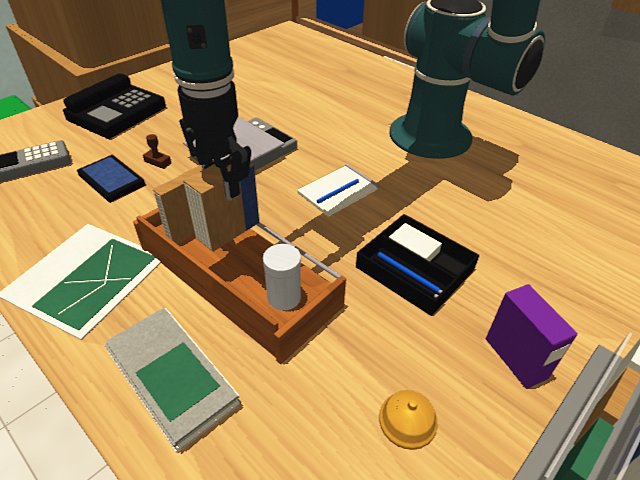

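View pics/wrist3.png

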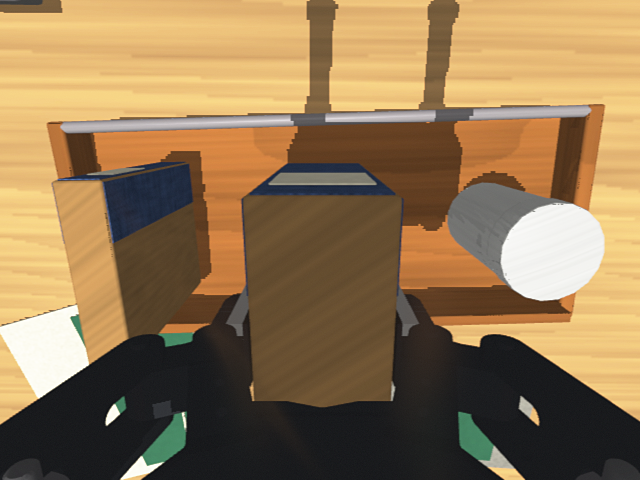

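The guide is held level: its top is at z 0.236, so its middle is at 0.176. I'll draw it forward.

Emit:
arm_command:
  targets: "20 0 0 0 0 0 0.3;45 0 0 0 0 0 0.3;70 0 0 0 0 0 0.3;95 0 0 0 0 0 0.3;115 0 0 0 0 0 0.3;135 0 0 0 0 0 0.3;147 0 0 0 0 0 0.3;147 0 0 0 0 0 0.3;147 0 0 0 0 0 0.3"
  newtons: 50

```text
time: 5.1
tool_pos: [0.5194, 0.0247, 0.1989]
tcp_rot: [-0.017, 3.141, -0.0]
wrist_force: [1.0, -0.7, -4.1]
width: 0.532
```

Run:
```python
from h import *
goto((.425,-.2735,.2),90.6)
```

```text
t 5.1 pos [0.51937814 0.02472692 0.19886353] shift mm [  97.7 -297.2   -1.2] turn deg [-0.    0.03  0.03] w 0.5321132554979559 F [ 0.96 -0.75 -4.09]
```

Emit:
arm_command:
  targets: "7 -20 0 0 0 0 0.3;16 -50 0 0 0 0 0.3;29 -90 0 0 0 0 0.3;43 -130 0 0 0 0 0.3;56 -170 0 0 0 0 0.3;69 -210 0 0 0 0 0.3;82 -250 0 0 0 0 0.3;92 -280 0 0 0 0 0.3;98 -299 0 0 0 0 0.3;98 -299 0 0 0 0 0.3"
  newtons: 50

```text
time: 5.93
tool_pos: [0.4248, -0.2803, 0.1994]
tcp_rot: [-0.011, 3.141, -0.005]
wrist_force: [0.1, -0.4, -4.4]
width: 0.53
```

Run:
```python
from h import *
goto((.425,-.2735,.2),90.6)
for n in ["scene","wrist","top"]:
    s=bot.read_state();p,d=bot.read_camera(n);cv2.imwrite(f"pics/{n}4.png",p)
    X=cloud(bot.camera_params(n),d,s)
    if n=="wrist":
        m=(X[...,2]>.225)&(X[...,2]<.25)&(abs(X[...,0]-.425)<.06)&(abs(X[...,1]+.2735)<.027); m[:150]=0
        Y=X[m];print(rect(Y),np.median(Y[:,2]),Y[:,0].min(),Y[:,:2].mean(0))
    m=(abs(X[...,2]-.045)<.004)&(X[...,0]>.33)&(X[...,0]<.53)&(X[...,1]<-.15)&(X[...,1]>-.4)
    print(n,rect(X[m]),m.sum())
```

```text
t 5.9333 pos [ 0.42479806 -0.2803391   0.19943376] shift mm [-0.2  6.8 -0.6] turn deg [-0.19  0.04 -0.21] w 0.530195859844275 F [ 0.12 -0.42 -4.4 ]
scene ((424.20294189453125, -271.51678466796875), (173.07872009277344, 173.3854217529297), 0.3941006362438202) 2878
((411.1352844238281, -273.51025390625), (71.34188842773438, 53.96731948852539), 0.002771184779703617) 0.23647487642721937 0.3754636653467093 [ 0.40741879 -0.27657325]
wrist ((420.6285400390625, -273.312255859375), (170.5995330810547, 159.53762817382812), 89.46072387695312) 19803
top ((425.2167663574219, -273.94195556640625), (169.33816528320312, 169.3990020751953), 89.47432708740234) 2776
```

View pics/wrist4.png

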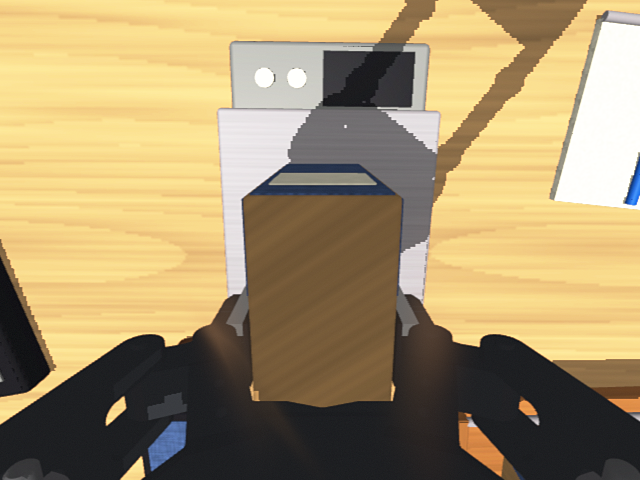

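View pics/scene4.png

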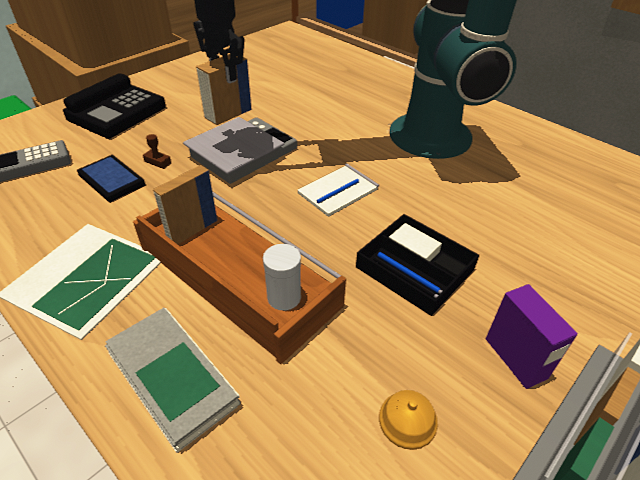

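The guide is over the plate and the thin guide is undisturbed. Next I check that the arm has settled.

Run:
```python
from h import *
goto((.424,-.273,.2),90.6)
```

```text
t 6.0833 pos [ 0.42544397 -0.27563567  0.19889082] shift mm [ 1.4  2.7 -1.1] turn deg [ 0.04  0.02 -0.03] w 0.5289552051024063 F [ 0.07 -0.4  -4.49]
```

Emit:
arm_command:
  targets: "1 2.5 10 0 0 0 0.3;1 2.5 25 0 0 0 0.3;1 2.5 38 0 0 0 0.3;1 2.5 48 0 0 0 0.3;1 2.5 55 0 0 0 0.3;1 2.5 60 0 0 0 0.3;1 2.5 64 0 0 0 0.3;1 2.5 64 0 0 0 0.3"
  newtons: 50

```text
time: 6.75
tool_pos: [0.4236, -0.2724, 0.1343]
tcp_rot: [0.018, -3.141, -0.001]
wrist_force: [-0.1, -0.3, -4.4]
width: 0.533
```

Run:
```python
from h import *
goto((.424,-.273,.13),90.6)
s=bot.read_state();p,d=bot.read_camera("wrist");X=cloud(bot.camera_params("wrist"),d,s)
m=(abs(X[...,2]-.17)<.012)&(abs(X[...,0]-.41)<.05)&(abs(X[...,1]+.2735)<.02); m[:150]=0
print("top z",np.median(X[m][:,2]))
```

```text
t 6.75 pos [ 0.42364131 -0.27236638  0.13431102] shift mm [-0.4 -0.6  4.3] turn deg [ 0.04 -0.05  0.06] w 0.5326340530145404 F [-0.09 -0.29 -4.36]
top z 0.17162212875869018
```

Emit:
arm_command:
  targets: "0 0 1.5 0 0 0 0.3;0 0 3 0 0 0 0.3;0 0 4 0 0 0 0.3;0 0 5 0 0 0 0.3;0 0 5.5 0 0 0 0.3;0 0 5.5 0 0 0 0.3"

```text
time: 7.3
tool_pos: [0.4237, -0.2729, 0.1295]
tcp_rot: [0.017, -3.141, -0.0]
wrist_force: [-0.4, 0.0, -4.6]
width: 0.535
```

Emit:
arm_command:
  targets: "0 0 0.5 0 0 0 0.3;0 0 1 0 0 0 0.3;0 0 1 0 0 0 0.3"

```text
time: 7.55
tool_pos: [0.4237, -0.2728, 0.1284]
tcp_rot: [0.017, -3.141, -0.0]
wrist_force: [-0.6, -0.2, -4.5]
width: 0.529
```

Emit:
arm_command:
  targets: "0 0 0.5 0 0 0 0.3;0 0 1 0 0 0 0.3;0 0 1 0 0 0 0.3"

```text
time: 7.8
tool_pos: [0.424, -0.2729, 0.128]
tcp_rot: [-0.017, 3.141, -0.0]
wrist_force: [-1.0, 1.5, -0.4]
width: 0.526
```

Contact: the plate carries the weight now. I'll ease the fingers open.

Emit:
arm_command:
  targets: "0 0 0.5 0 0 0 0.5;0 0 0.5 0 0 0 0.56;0 0 0.5 0 0 0 0.62;0 0 0.5 0 0 0 0.75;0 0 0.5 0 0 0 0.9;0 0 0.5 0 0 0 1;0 0 0.5 0 0 0 1;0 0 0.5 0 0 0 1;0 0 0.5 0 0 0 1"

```text
time: 8.55
tool_pos: [0.4238, -0.2728, 0.127]
tcp_rot: [0.017, -3.141, -0.0]
wrist_force: [0.2, -0.1, 0.5]
width: 1.0
```

Run:
```python
from h import *
goto((.424,-.273,.13),90.6)
s=bot.read_state();p,d=bot.read_camera("wrist");cv2.imwrite("pics/wrist5.png",p)
```

```text
t 8.55 pos [ 0.42376342 -0.27283782  0.12695922] shift mm [-0.2 -0.2 -3. ] turn deg [ 0.   -0.    0.03] w 0.9995101560995353 F [ 0.21 -0.11  0.49]
```

View pics/wrist5.png

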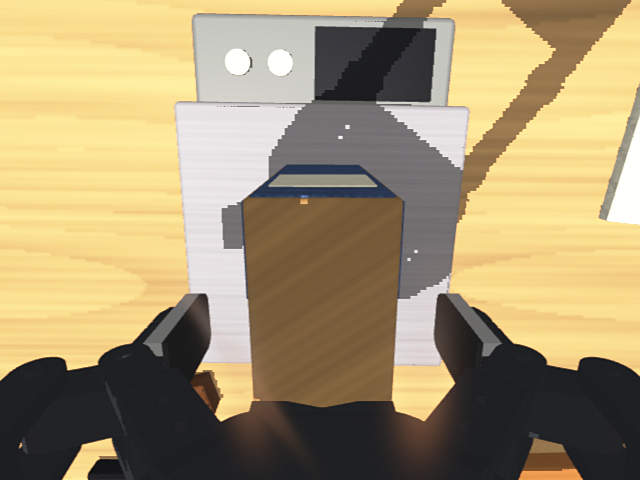

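The guide (columns 243–403) stands free between the open pads (209 and 437). I'll retreat straight up.

Emit:
arm_command:
  targets: "0 0 -10 0 0 0 1;0 0 -25 0 0 0 1;0 0 -50 0 0 0 1;0 0 -80 0 0 0 1;0 0 -110 0 0 0 1;0 0 -140 0 0 0 1;0 0 -165 0 0 0 1;0 0 -165 0 0 0 1;0 0 -165 0 0 0 1"

```text
time: 9.35
tool_pos: [0.4249, -0.2736, 0.2951]
tcp_rot: [-0.017, 3.137, -0.005]
wrist_force: [0.2, 0.4, -0.3]
width: 1.001
```

Run:
```python
from h import *
for n in ["scene","wrist","top"]:
    s=bot.read_state();p,d=bot.read_camera(n);cv2.imwrite(f"pics/{n}6.png",p)
    X=cloud(bot.camera_params(n),d,s)
    for nm,x,y in (("thick",.425,-.2735),("thin",.67,-.0885)):
        m=(abs(X[...,2]-.165)<.006)&(abs(X[...,0]-x)<.08)&(abs(X[...,1]-y)<.05)
        if m.sum()>100: Y=X[m];print(n,nm,m.sum(),rect(Y),np.median(Y[:,2]),np.linalg.lstsq(np.c_[Y[:,:2],np.ones(len(Y))],Y[:,2],rcond=None)[0][:2])
print(s['time'],s['tool_pos'],s['wrist_force'])
```

```text
scene thick 559 ((424.18865966796875, -269.3148498535156), (103.57636260986328, 50.56779479980469), 1.897915244102478) 0.16361201215739218 [-0.00787732 -0.02223879]
scene thin 608 ((671.959228515625, -86.33183288574219), (101.92991638183594, 27.05938720703125), 1.9937396049499512) 0.1637319290710611 [-0.00085635 -0.07487892]
wrist thick 8159 ((424.94415283203125, -272.0052795410156), (100.1224365234375, 46.63019561767578), 0.3737742006778717) 0.16533131271184853 [0.00372365 0.0002244 ]
wrist thin 472 ((640.4189453125, -81.93594360351562), (15.180258750915527, 38.25859069824219), 83.3012924194336) 0.1655383177688867 [ 0.02536649 -0.05717961]
top thick 718 ((425.499267578125, -272.2171325683594), (100.51670837402344, 47.81332778930664), 0.44296956062316895) 0.16476322919798192 [-0.00364762 -0.00532807]
top thin 493 ((671.1154174804688, -89.6156234741211), (100.36284637451172, 25.937166213989258), 1.0325312614440918) 0.1648967009411375 [0.00424247 0.02727469]
9.45 [ 0.42335168 -0.27254382  0.29152319] [ 0.04939488  0.02204871 -0.18305411]
```

View pics/scene6.png

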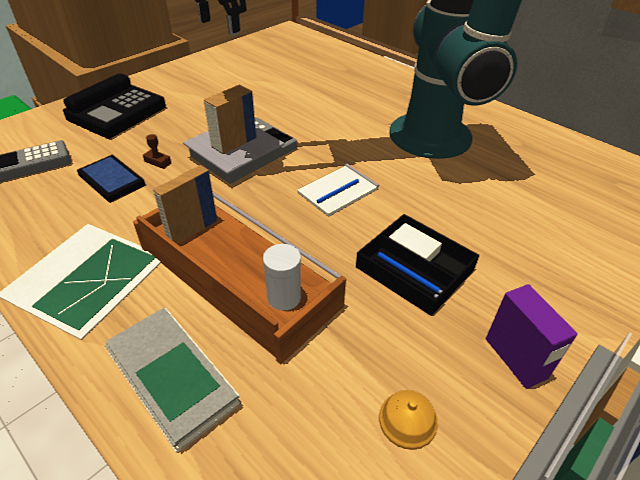

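The thick guide stands upright in the middle of the plate, at about (228,120) in the scene view. The thin guide is in place at (187,205), and the gripper is clear.

```bash
python3 -c "
from workcell import bot
print(bot.finish_job())"
```

```text
the job is handed in; nothing more can be done
None
```

The thick guide is standing upright in the middle of the postal scale's plate, released, and I handed the job in at about 9.5 s. I gripped it across its 46 mm, lifted it about 72 mm, drew it about 147 mm forward over the rail, and lowered it until the plate took its weight. Then I let go and went straight up.

Last checks:
- **Thick guide:** its centre measured (0.425, -0.272) against the plate's centre at (0.425, -0.274), so about 2 mm off. Its top is level at z = 0.165, as expected for standing on the plate.
- **Thin guide:** it is still upright in the rack, within about 1 mm of where it started, which is within measurement noise.
- **Gripper:** it is clear of everything, with wrist force near zero.

The scene camera placed y about 2–3 mm differently from the top and wrist cameras throughout, well within tolerance. No check failed.

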